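# Sort the mixed packs on the packing table into their trays

## Robot

A 7-joint arm with a two-finger parallel gripper is mounted at the origin on the work surface. World frame = base frame: x ahead of the robot, y to its left, z up, the work surface at z = 0. Lengths are in m, angles in rad, forces in N, time in s.
With the tool pointing down it reaches from about 0.4 to 0.85 m from the base axis. Payload 10.4 kg.
Tool frame: the origin (TCP) lies on the centre line of the jaws, within the pads' length; the fingertips stand r.tip_extent ahead of it and the grasp point (between the pads) lies 3 mm ahead of it (r.tip_extent is the distance from the TCP to the fingertips, in m); z points along the fingers, y is the direction in which the jaws open and shut (so a half turn about z gives the same grasp; the last joint's range is limited). The gripper opens to 87 mm and grips with 3 to 60 N. Pads are 19 mm wide; open, the fingers measure 117 mm over their backs; the gripper's body (75 mm by 190 mm) begins 51 mm behind the grasp point.
Start: joints at [1.245, 0.332, -0.065, 1.46, 0.022, 1.35, -0.088], TCP at [0.186, -0.597, 0.215] pointing down, gripper open.
Joint ranges: [-2.6, 2.6], [-0.5, 2.12], [-1.47, 1.34], [0.16, 2.42], [-1.27, 4.41], [0.06, 2.06], [-2.6, 2.6]. Speed limits (rad/s): [2.22, 2.22, 2.79, 2.79, 3.14, 3.14, 3.14].

## Interface

Orientations are given as a unit quaternion [x, y, z, w].
In Python, from bench import r gives the robot as it stands. The module is installed in compiled form; this text tells all that it offers.
- The arm moves only by the shell command python3 -m jog 'ROWS' [FORCE]. ROWS is JSON, a list of rows, each a list of 5 numbers: the shift along the tool's x, y, z in cm, then the turn about the tool's z in rad, then the closure, from 0 (fully open) to 1 (shut). A call has exactly 10 rows; each row shifts and turns the pose as measured when the row begins, along the tool's axes as they then stand; what a row does not reach is not made up. A row lasts 1/10 s, in which the tool goes at most 50 mm and 8.59 degrees, less where a joint would pass 70% of its speed; a pose out of reach is approached as far as the arm can. A call with a gripper value outside its range is refused whole. The fingers move at their own pace and stop on an object; FORCE is the grip in N (left out, the last holds). Time passes only in rows, so rows that do not move let the fingers close, or fill a call up. It gives the time, the measured TCP pose, the force and the opening at its end, in the units of the state.
- r.read_state(): the state, without advancing time (a new reading comes with each control period).
- r.camera(name): name is "scene" or "side" or "wrist"; returns a dict with "pixels" (400x640x3 uint8, red, green, blue), "fx", "fy", "cx", "cy" (pixels), "k1" (the pictures are not rectified: a ray, as slopes to the right and down, at radius r is drawn at 1 + k1 r^2 times it, then the intrinsics apply), "camera_from_world" (4x4, takes a point from world to camera coordinates). Camera axes: x right, y up, looking along -z (the intrinsics and any distortion apply to the point x, -y, -z); pixel columns grow to the right and rows downward; lengths in m; the calibration is good to about 2 mm. A picture is of the moment at which its call begins. There is no depth.
- r.close_job(): hands the job in, once; it reports no verdict.
The state is a dict: "time": time; "joint_positions": joint angles; "joint_vel": joint speeds; "joint_torque": joint torques, N m; "ee_pos": TCP position; "eef_rot": TCP orientation; "ft_force": force on the tool from outside, world axes, zero at the start; "torque": the same for the moment, N m; "width": finger opening in m.
Only numpy, scipy, OpenCV 4.12 (cv2) and the standard library are available. Lean on these libraries where they do the work, as an engineer would, in place of code of your own. Each camera call takes 0.05 s, during which the arm holds its last target. There are 200 camera calls.

## Task

Sort the mixed packs on the packing table: lay both flat tins side by side on the bottom of the round steel dish, stand the two glass jars upright in the divided grey crate, one in each compartment, and stand the cardboard carton upright in the undivided rectangular metal pan. Leave the green cup and the paper label roll standing where they are.

Things in the scene. Friction and masses are not known exactly. Their poses are not given: they have to be found in the camera images.
- tin_a_mid (a point): round flat aluminium tin with a closed lid, 58 mm across, 38 mm tall; the two tins are alike. Point on its axis, half-way up (19 mm above its underside); z along its axis (up at the start). About 0.13 kg, loose, standing on the table at the start.
- tin_b_mid (a point): round flat aluminium tin with a closed lid, 58 mm across, 38 mm tall; the two tins are alike. Point on its axis, half-way up (19 mm above its underside); z along its axis (up at the start). About 0.13 kg, loose, standing on the table at the start.
- jar_a_mid (a point): small closed glass jar with a paper label and a black screw lid, the widest part 46 mm across, 70 mm tall; the two jars are alike. Point on its axis, half-way up (35 mm above its underside); z along its axis, up. About 0.17 kg, loose, standing on the table at the start.
- jar_b_mid (a point): small closed glass jar with a paper label and a black screw lid, the widest part 46 mm across, 70 mm tall; the two jars are alike. Point on its axis, half-way up (35 mm above its underside); z along its axis, up. About 0.17 kg, loose, standing on the table at the start.
- carton_mid (a point): closed kraft cardboard carton with white paper label panels, 62 mm along its x, 40 mm along its y, 74 mm tall. Point at its centre (37 mm above its underside); z up. About 0.14 kg, loose, standing on the table at the start.
- dish: target of the tins: shallow round steel dish, fixed to the table, 200 mm across the rim and 170 mm across the foot, with a low wall that slopes outward, 18 mm high and 4 mm thick; flat floor 162 mm across, 3 mm above the table. Origin at the centre of its underside, z up. It has room for the two tins side by side.
- crate: target of the jars: grey plastic crate, fixed to the table, 116 mm along its x, 200 mm along its y, walls 30 mm high and 4 mm thick, floor 4 mm above the table. One dividing wall as high as the sides, at y = 0 of its frame, parts it into two equal compartments (each 108 mm by 94 mm inside) with centres at y = +49 mm and y = -49 mm. Origin at the centre of its underside, z up.
- pan: target of the carton: rectangular aluminium pan without a divider, fixed to the table, 124 mm along its x, 170 mm along its y, walls 18 mm high and 3 mm thick, floor 3 mm above the table. Origin at the centre of its underside, z up.
- cup_mid (a point): bystander: empty green plastic cup, 66 mm across the rim, 50 mm tall, loose among the packs; not to be displaced. Point on its axis, half-way up.
- roll_mid (a point): bystander: roll of white paper labels standing on end, 68 mm across with a 38 mm hole, 45 mm tall, loose among the packs; not to be displaced. Point on its axis, half-way up.
There are look-alikes about, which are no part of the job. What is shaped like the dish but blue is not meant.

How it is judged:
By the outcome, as a careful person would: the job done as asked, in the order asked, and still so for the second after the job is handed in, with the robot touching nothing.
It also fails if it takes over 106 s, if anything falls off the work surface, if the arm or the gripper's body presses on something with over 40 N, if the wrist force passes 120 N, or if a joint passes its speed limit or range.

## Working session

There is one attempt and no reset: what is moved stays moved. The work goes in short steps, Python scripts to look and compute and a shell command to move; the robot and the scene stay as the last step left them, time stands still between calls to the robot, and variables do not carry over. Pictures are saved under pics/ and viewed, about 12 in all and at most 16, crops included, and the job is handed in when it is done.

```bash
mkdir -p pics
cat > h.py <<'E'
import numpy as np, cv2, pickle
from bench import r
def snap(name,fn):
    c=r.camera(name); pickle.dump(c,open(f'pics/{fn}.pkl','wb')); cv2.imwrite(f'pics/{fn}.png',c['pixels'][:,:,::-1]); return c
def load(fn): return pickle.load(open(f'pics/{fn}.pkl','rb'))
def ray(c,u,v):
    x,y=(u-c['cx'])/c['fx'],(v-c['cy'])/c['fy']; rd=np.hypot(x,y); s=rd
    for _ in range(30): s=rd/(1+c['k1']*s*s)
    k=s/rd if rd>0 else 1
    T=np.array(c['camera_from_world']); R=T[:3,:3]; o=-R.T@T[:3,3]
    return o,R.T@np.array([x*k,-y*k,-1.])
def onz(c,u,v,z):
    o,d=ray(c,u,v); return o+d*(z-o[2])/d[2]
def proj(c,p):
    T=np.array(c['camera_from_world']); q=T[:3,:3]@np.array(p)+T[:3,3]
    x,y=q[0]/-q[2],-q[1]/-q[2]; k=1+c['k1']*(x*x+y*y)
    return np.array([c['cx']+c['fx']*x*k,c['cy']+c['fy']*y*k])
E
python3 - <<'E'
from h import *
for n in('scene','side','wrist'):
    c=snap(n,n+'0'); T=np.array(c['camera_from_world']); print(n,c['fx'],c['k1'],-T[:3,:3].T@T[:3,3], -T[2,:3])
s=r.read_state(); print(r.tip_extent,s)
E
```

```text
scene 502.7298432350417 -0.15253965132220917 [1.27841448 0.30418472 1.05725551] [-0.59166192 -0.23144118 -0.7722507 ]
side 440.72316204116095 -0.05172859486425012 [0.04997979 0.92249238 0.78174973] [ 0.36138665 -0.73150962 -0.57818108]
wrist 330.75401500216185 -0.06455041188165217 [ 0.25619248 -0.57390934  0.38475906] [-0.25846191 -0.08085844 -0.96263147]
0.022 {'time': 0.15, 'joint_positions': array([ 1.24540812,  0.33272536, -0.06472762,  1.46073777,  0.02164111,
        1.3498742 , -0.08849533]), 'joint_vel': array([ 0.00124461, -0.0022555 , -0.00140599, -0.0028083 ,  0.00075681,
       -0.00053718,  0.00127919]), 'joint_torque': array([ 1.77165493e-04, -6.23629260e+01,  2.41456559e-02, -3.90140426e+01,
       -6.13192376e-02,  3.72121646e-02,  1.00856444e-04]), 'ee_pos': array([ 0.18628078, -0.59629219,  0.2141427 ]), 'eef_rot': array([ 9.88557388e-01,  1.50844346e-01, -1.15700150e-04, -5.10986547e-04]), 'ft_force': array([0.62427857, 0.91815052, 0.16315184]), 'torque': array([-0.00758773,  0.03239962,  0.04163259]), 'width': 0.0869838342903072}
```

View pics/scene0.png

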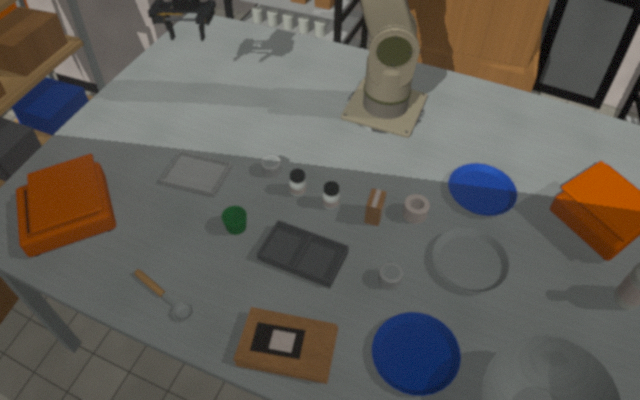

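View pics/side0.png

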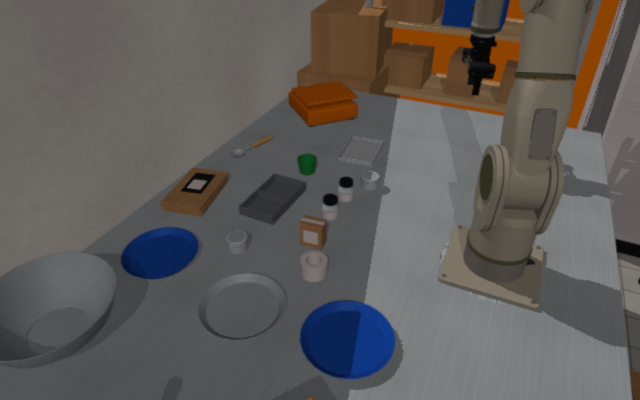

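Scene view: tins at (271,162) and (390,273), jars at (297,182) and (331,193), carton at (375,206), roll at (416,208), cup at (234,220), crate at (303,253), dish at (468,260), pan at (195,172). I'll enlarge it to get edges.

Run:
```python
from h import *
for n,(x0,y0,x1,y1) in {'scene0':(150,140,350,290),'side0':(180,120,400,285)}.items():
    im=cv2.imread(f'pics/{n}.png')[y0:y1,x0:x1]; cv2.imwrite(f'pics/{n}c.png',cv2.resize(im,None,fx=800/(x1-x0),fy=800/(x1-x0),interpolation=cv2.INTER_CUBIC)*1)
im=cv2.imread('pics/scene0.png')[150:300,330:530]; cv2.imwrite('pics/scene0d.png',cv2.resize(im,None,fx=4,fy=4,interpolation=cv2.INTER_CUBIC))
```

```text
(no output)
```

View pics/scene0c.png

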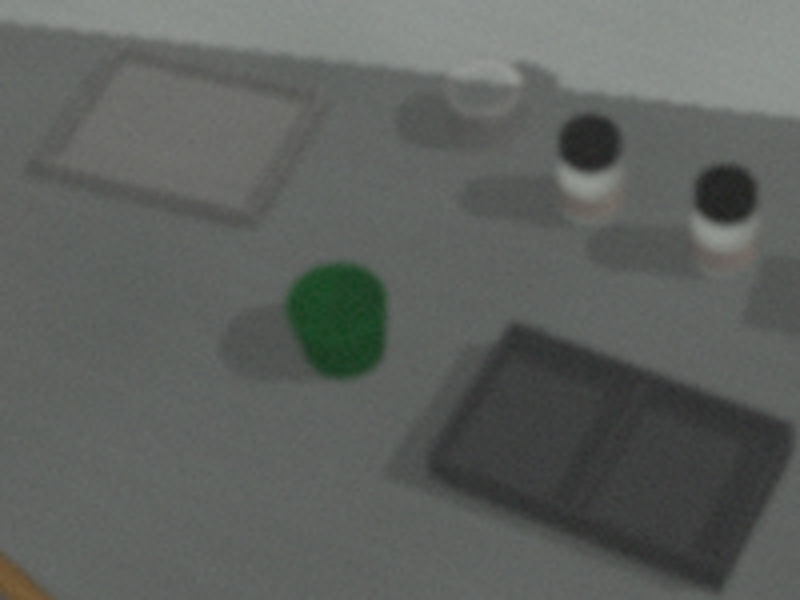

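View pics/scene0d.png

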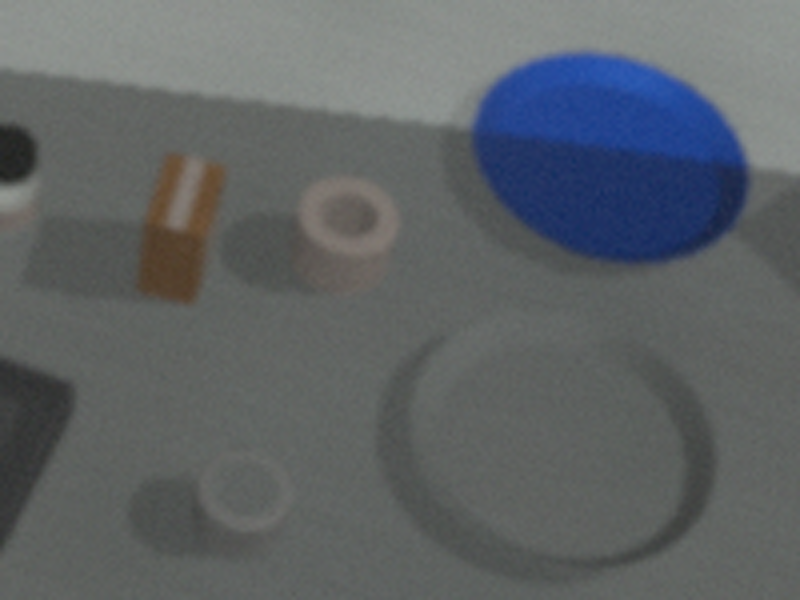

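Run:
```python
from h import *
c=load('scene0'); s=load('side0')
C=lambda u,v:(u/4+150,v/4+140); D=lambda u,v:(u/4+330,v/4+150)
P={'tinA':(C(485,83),.038),'tinB':(D(244,490),.038),'jarA':(C(590,138),.07),'jarB':(C(725,190),.07),'roll':(D(348,220),.045),'cup':(C(337,305),.05)}
for i,q in enumerate([(170,154),(225,164),(205,238),(148,224)]): P[f'carton{i}']=(D(*q),.074)
for i,q in enumerate([(512,322),(793,427),(718,590),(432,465)]): P[f'crate{i}']=(C(*q),.03)
for i,q in enumerate([(125,48),(325,97),(255,228),(30,172)]): P[f'pan{i}']=(C(*q),.018)
for i,q in enumerate([(378,440),(717,455),(560,308),(570,580)]): P[f'dish{i}']=(D(*q),.018)
im=cv2.imread('pics/side0.png')
big=cv2.resize(im[110:350,160:400],None,fx=2.5,fy=2.5,interpolation=cv2.INTER_CUBIC)
for k,(p,z) in P.items():
    X=onz(c,*p,z); q=proj(s,X); print(k,X.round(4),q.round(1))
    cv2.circle(big,tuple(int(a) for a in ((q[0]-160)*2.5,(q[1]-110)*2.5)),2,(0,0,255),-1)
cv2.imwrite('pics/sidechk.png',big)
```

```text
tinA [ 0.4043 -0.2112  0.038 ] [370.1 174.8]
tinB [0.6264 0.2167 0.038 ] [234.7 235.3]
jarA [ 0.4506 -0.107   0.07  ] [344.2 179.2]
jarB [ 0.4582 -0.0061  0.07  ] [328.  196.3]
roll [0.4054 0.217  0.045 ] [310.4 257.9]
cup [ 0.6299 -0.2038  0.05  ] [304.9 157.6]
carton0 [0.4223 0.0957 0.074 ] [324.7 218.8]
carton1 [0.4163 0.1317 0.074 ] [321.  227.3]
carton2 [0.4806 0.1394 0.074 ] [297.1 222.4]
carton3 [0.484  0.1023 0.074 ] [302.4 214.2]
crate0 [ 0.5847 -0.1025  0.03  ] [303.5 181. ]
crate1 [0.5908 0.0942 0.03  ] [270.2 215.4]
crate2 [0.7167 0.0953 0.03  ] [232.5 204.5]
crate3 [ 0.7039 -0.0993  0.03  ] [270.  173.1]
pan0 [ 0.4584 -0.4855  0.018 ] [380.9 139.9]
pan1 [ 0.4449 -0.3217  0.018 ] [369.4 161.3]
pan2 [ 0.5726 -0.3046  0.018 ] [332.8 155.8]
pan3 [ 0.5905 -0.4797  0.018 ] [347.  133.8]
dish0 [0.5467 0.2813 0.018 ] [248.  265.5]
dish1 [0.4751 0.4856 0.018 ] [224.5 337.6]
dish2 [0.3993 0.3662 0.018 ] [283.7 309.5]
dish3 [0.5992 0.4164 0.018 ] [197.2 295.8]
```

View pics/sidechk.png

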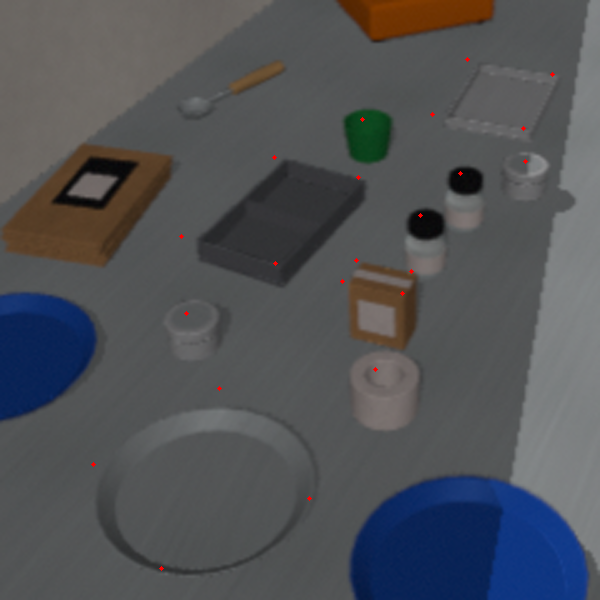

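Run:
```python
from h import *
from scipy.optimize import least_squares
c=load('scene0'); s=load('side0')
C=lambda u,v:(u/4+150,v/4+140); D=lambda u,v:(u/4+330,v/4+150); S=lambda u,v:(u/2.5+160,v/2.5+110)
A=dict(tinA=(C(485,83),S(526,163),.038),tinB=(D(244,490),S(192,316),.038),jarA=(C(590,138),S(466,178),.07),jarB=(C(725,190),S(427,221),.07),roll=(D(348,220),S(385,374),.045),cup=(C(337,305),S(368,121),.05),
car0=(D(170,154),S(417,270),.074),car1=(D(225,164),S(411,289),.074),car2=(D(205,238),S(350,280),.074),car3=(D(148,224),S(360,263),.074),
cr0=(C(512,322),S(365,180),.03),cr1=(C(793,427),S(282,266),.03),pan0=(C(125,48),S(557,74),.018),pan1=(C(325,97),S(523,137),.018))
for k,(p,q,z) in A.items():
    o,d=ray(c,*p);o2,d2=ray(s,*q)
    t=np.linalg.lstsq(np.c_[d,-d2],o2-o,rcond=None)[0]
    print(k,onz(c,*p,z)[:2].round(4),onz(s,*q,z)[:2].round(4),'tri',((o+d*t[0]+o2+d2*t[1])/2).round(4))
for k,q,z in [('cr2',(200,240),.03),('cr3',(288,160),.03),('pan2',(446,127),.018),('pan3',(480,63),.018)]: print(k,onz(s,*S(*q),z))
for k,q in [('cr2',(718,590)),('cr3',(432,465)),('pan2',(255,228)),('pan3',(30,172))]: print(k,'z0',onz(c,*C(*q),0))
for cam,f,L in[(s,S,[(97,492),(317,480),(222,407),(190,572),(290,435),(120,440)]),(c,D,[(378,440),(717,455),(560,308),(560,568)])]:
    P=np.array([onz(cam,*f(*q),.018)[:2] for q in L]); print(least_squares(lambda v:np.hypot(*(P-v).T)-.1,P.mean(0)).x, P.round(3).tolist())
```

```text
tinA [ 0.4043 -0.2112] [ 0.4026 -0.2092] tri [ 0.4033 -0.2118  0.0365]
tinB [0.6264 0.2167] [0.619  0.2182] tri [0.6227 0.2153 0.0335]
jarA [ 0.4506 -0.107 ] [ 0.4406 -0.0998] tri [ 0.4445 -0.11    0.0629]
jarB [ 0.4582 -0.0061] [ 4.471e-01 -2.000e-04] tri [ 0.4514 -0.009   0.0625]
roll [0.4054 0.217 ] [0.3948 0.2188] tri [0.3983 0.215  0.0387]
cup [ 0.6299 -0.2038] [ 0.6207 -0.2025] tri [ 0.6249 -0.2081  0.0446]
car0 [0.4223 0.0957] [0.4187 0.0904] tri [0.4194 0.0935 0.0736]
car1 [0.4163 0.1317] [0.4113 0.1218] tri [0.4121 0.1281 0.0743]
car2 [0.4806 0.1394] [0.4747 0.1347] tri [0.4764 0.1366 0.0721]
car3 [0.484  0.1023] [0.4782 0.1046] tri [0.4805 0.1011 0.0703]
cr0 [ 0.5847 -0.1025] [ 0.5752 -0.1008] tri [ 0.5793 -0.1063  0.0242]
cr1 [0.5908 0.0942] [0.5817 0.0952] tri [0.5857 0.0916 0.0246]
pan0 [ 0.4584 -0.4855] [ 0.4528 -0.4908] tri [ 0.4541 -0.49    0.0158]
pan1 [ 0.4449 -0.3217] [ 0.4376 -0.2996] tri [ 0.442  -0.3227  0.0086]
cr2 [0.69279861 0.09230152 0.03      ]
cr3 [ 0.68599631 -0.10169675  0.03      ]
pan2 [ 0.54174847 -0.28112356  0.018     ]
pan3 [ 0.56901165 -0.476629    0.018     ]
cr2 z0 [0.70028986 0.08916018 0.        ]
cr3 z0 [ 0.68712604 -0.11103957  0.        ]
pan2 z0 [ 0.56039201 -0.31509777  0.        ]
pan3 z0 [ 0.57859612 -0.49323874  0.        ]
[0.4935538  0.39175835] [[0.576, 0.441], [0.403, 0.344], [0.531, 0.302], [0.452, 0.478], [0.453, 0.306], [0.595, 0.38]]
[0.49917361 0.37947715] [[0.547, 0.281], [0.475, 0.486], [0.399, 0.366], [0.593, 0.409]]
```

```bash
cat >> h.py <<'E'
def to(x,y,z,heading=None):
    from scipy.spatial.transform import Rotation as R
    s=r.read_state(); M=R.from_quat(s['eef_rot']).as_matrix(); p=np.array(s['ee_pos'])
    h=np.arctan2(M[1,0],M[0,0]); d=M.T@(np.array([x,y,z])-p)*100
    print('t',round(s['time'],2),'p',p.round(4),'h',round(h,3),'tilt',np.arccos(-M[2,2]).round(3),'w',round(s['width'],4),'F',np.round(s['ft_force'],1))
    print('delta cm',d.round(2),'turn',None if heading is None else round(h-heading,3))
E
python3 -m jog '[[3,-2.9,0,0,0],[3.2,-3,0,0,0],[3.2,-3,0,0,0],[3.2,-3,0,0,0],[3.2,-3,0,0,0],[3.2,-3,0,0,0],[3.2,-3,0,0,0],[3.2,-3,0,0,0],[2,-2,0,0,0],[1,-1,0,0,0]]' 25
python3 -c "
from h import *
to(.4035,-.21,.21,0)"
```

```text
time: 1.15
ee_pos: [0.3808, -0.2425, 0.2109]
eef_rot: [0.989, 0.148, -0.002, -0.001]
ft_force: [-0.3, -1.0, 0.4]
width: 0.0869
t 1.15 p [ 0.3808 -0.2425  0.2109] h 0.298 tilt 0.005 w 0.0869 F [-0.3 -1.   0.4]
delta cm [ 3.13 -2.44  0.08] turn 0.298
```

Tracks well. Centre over tin A and look with the wrist camera.

```bash
python3 -m jog '[[1,-0.8,0,0,0],[1.1,-0.9,0,0,0],[1,-0.8,0,0,0],[0,0,0,0.15,0],[0,0,0,0.1,0],[0,0,0,0.05,0],[0,0,0,0,0],[0,0,0,0,0],[0,0,0,0,0],[0,0,0,0,0]]'
python3 - <<'E'
from h import *
to(.4035,-.21,.03,0); c=snap('wrist','w1')
im=cv2.imread('pics/w1.png')
for z in(.038,0):
  q=proj(c,(.4035,-.21,z)); print(q); cv2.circle(im,tuple(int(a) for a in q),2,(0,0,255),-1)
cv2.imwrite('pics/w1m.png',im)
E
```

```text
time: 2.15
ee_pos: [0.405, -0.204, 0.21]
eef_rot: [1.0, -0.002, -0.003, -0.001]
ft_force: [-0.1, 0.0, 0.0]
width: 0.0872
t 2.15 p [ 0.405 -0.204  0.21 ] h -0.004 tilt 0.007 w 0.0872 F [-0.1  0.   0. ]
delta cm [-0.03  0.65 17.99] turn -0.004
[326.45597367 182.86658561]
[325.91512098 175.83375909]
```

View pics/w1m.png

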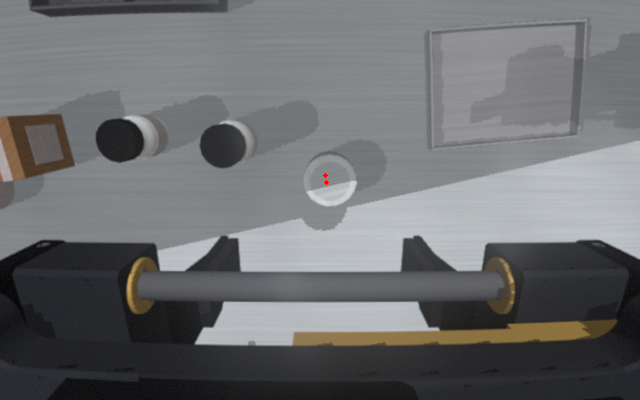

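Wrist view: tin A's top is at (330,180), jar lids at (225,144) and (121,140), pan rim corners at (427,30), (590,19), (585,134), (432,150).

Run:
```python
from h import *
c=load('w1')
for n,q,z in [('tin',(330,180),.038),('jarA',(225,144),.07),('jarB',(121,140),.07),('pan',(427,30),.018),('pan',(590,19),.018),('pan',(584,134),.018),('pan',(432,150),.018)]: print(n,onz(c,*q,z).round(4))
```

```text
tin [ 0.4066 -0.2137  0.038 ]
jarA [ 0.4482 -0.1146  0.07  ]
jarB [ 0.4535 -0.0143  0.07  ]
pan [ 0.5575 -0.3121  0.018 ]
pan [ 0.5751 -0.4866  0.018 ]
pan [ 0.4554 -0.5003  0.018 ]
pan [ 0.4358 -0.3263  0.018 ]
```

```bash
python3 -m jog '[[0,0.4,2,0,0],[0,0.4,3,0,0],[0,0,4,0,0],[0,0,4,0,0],[0,0,3,0,0],[0,0,1.5,0,0],[0,0,0.5,0,0],[0,0,0,0,0],[0,0,0,0,0],[0,0,0,0,0]]'
python3 -c "
from h import *
to(.405,-.212,.03,0)"
```

```text
time: 3.2
ee_pos: [0.4066, -0.2136, 0.0271]
eef_rot: [1.0, -0.0, 0.0, 0.0]
ft_force: [0.0, -0.2, 0.6]
width: 0.0874
t 3.2 p [ 0.4066 -0.2136  0.0271] h -0.001 tilt 0.001 w 0.0874 F [ 0.  -0.2  0.6]
delta cm [-0.16 -0.16 -0.29] turn -0.001
```

```bash
python3 -m jog '[[0,0,0,0,1],[0,0,0,0,1],[0,0,0,0,1],[0,0,0,0,1],[0,0,0,0,1],[0,0,0,0,1],[0,0,-1,0,1],[0,0,-3,0,1],[0,0,-4,0,1],[0,0,-4,0,1]]' 25
python3 -m jog '[[1,-3,-1,0,1],[1,-4,0,0,1],[1,-4.5,0,0,1],[1,-4.5,0,0,1],[0.5,-4.5,0,0,1],[0.5,-4.5,0,0,1],[0.5,-4.5,0,0,1],[0,-4.5,0,0,1],[0,-4.5,0,0,1],[0,-4.5,0,0,1]]'
python3 -c "
from h import *
to(.46,.386,.2,0)"
```

```text
time: 4.2
ee_pos: [0.4051, -0.2121, 0.1505]
eef_rot: [1.0, 0.0, -0.002, -0.001]
ft_force: [1.2, -0.7, -1.2]
width: 0.0151
time: 5.2
ee_pos: [0.4676, 0.2251, 0.1714]
eef_rot: [1.0, -0.008, 0.007, 0.003]
ft_force: [1.0, -0.1, 0.0]
width: 0.0006
t 5.2 p [0.4676 0.2251 0.1714] h -0.016 tilt 0.015 w 0.0006 F [ 1.  -0.1  0. ]
delta cm [ -0.98 -16.06  -2.98] turn -0.016
```

Run:
```python
from h import *
c=snap('wrist','w2'); s=snap('side','s2')
a=cv2.imread('pics/w2.png'); b=cv2.imread('pics/s2.png')[130:260,270:430]
cv2.imwrite('pics/w2m.png',np.vstack([cv2.resize(a,(400,250)),cv2.resize(b,(400,325),interpolation=cv2.INTER_CUBIC)]))
```

```text
(no output)
```

View pics/w2m.png

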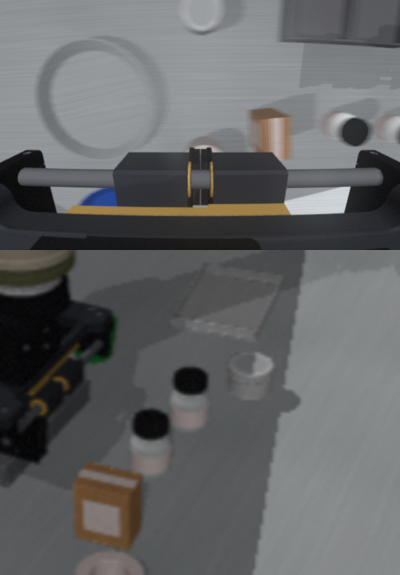

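Tin A is still standing at its original place (side pixel 370,175), so the grip missed or the lift began too early. The wrist view shows tin B at (325,19) and the dish spanning (59..261, 59..253). I'm near tin B, so I'll do it first and check the closing before lifting.

```bash
python3 - <<'E'
from h import *
from scipy.optimize import least_squares
c=load('w2')
print(onz(c,325,19,.038))
P=np.array([onz(c,*q,.018)[:2] for q in [(59,155),(261,157),(160,59),(160,253)]]); print(P.round(3).tolist(),least_squares(lambda v:np.hypot(*(P-v).T)-.1,P.mean(0)).x)
to(.622,.216,.15,0)
E
python3 -m jog '[[3,0.2,0,0,0],[4,0.2,0,0,0],[4,0.2,0,0,0],[3.5,0.2,0,0,0],[1,0,0,0,0],[0,0,0,0,0],[0,0,0,0,0],[0,0,0,0,0],[0,0,0,0,0],[0,0,0,0,0]]'
python3 - <<'E'
from h import *
to(.622,.216,.03,0);c=snap('wrist','w3'); g=cv2.imread('pics/w3.png')
q=proj(c,(.622,.216,.038)); print(q); cv2.circle(g,tuple(int(a) for a in q),2,(0,0,255),-1); cv2.imwrite('pics/w3m.png',g)
E
```

```text
[0.61881813 0.217907   0.038     ]
[[0.508, 0.489], [0.5, 0.282], [0.594, 0.372], [0.4, 0.397]] [0.49739797 0.38589733]
t 5.3 p [0.4659 0.2305 0.1716] h -0.006 tilt 0.013 w 0.0005 F [-0.3  0.6 -0.2]
delta cm [15.59  1.34  2.36] turn -0.006
time: 6.3
ee_pos: [0.6231, 0.2214, 0.1748]
eef_rot: [1.0, -0.001, 0.006, 0.004]
ft_force: [-0.2, -0.5, 1.0]
width: 0.073
t 6.3 p [0.6231 0.2214 0.1748] h -0.001 tilt 0.014 w 0.073 F [-0.2 -0.5  1. ]
delta cm [-0.27  0.43 14.48] turn -0.001
[324.9638881  192.92463216]
```

View pics/w3m.png

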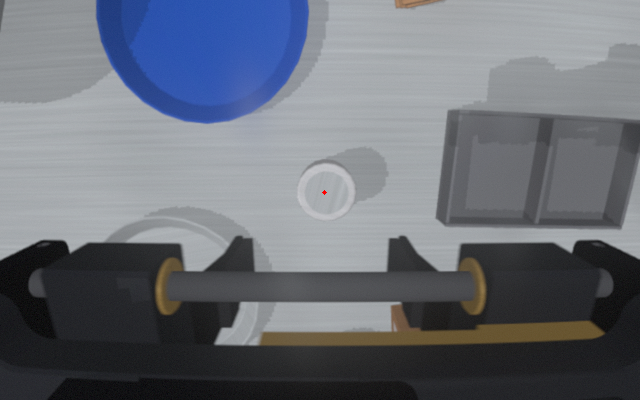

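Tin B is at (326,191), matching the estimate. Descend, close, and check before lifting.

```bash
python3 -m jog '[[0,0.2,0,0,0],[-0.1,0.2,1,0,0],[-0.1,0,4,0,0],[0,0,4,0,0],[0,0,3,0,0],[0,0,1.5,0,0],[0,0,0.7,0,0],[0,0,0.3,0,0],[0,0,0,0,0],[0,0,0,0,0]]'
python3 -c "
from h import *
to(.622,.216,.027,0)"
python3 -m jog '[[0,0,0,0,1],[0,0,0,0,1],[0,0,0,0,1],[0,0,0,0,1],[0,0,0,0,1],[0,0,0,0,1],[0,0,0,0,1],[0,0,0,0,1],[0,0,0,0,1],[0,0,0,0,1]]' 30
python3 -c "
from h import *
to(.622,.216,.027,0)"
```

```text
time: 7.35
ee_pos: [0.6238, 0.216, 0.0265]
eef_rot: [1.0, -0.001, 0.008, 0.003]
ft_force: [-0.3, 0.2, 0.4]
width: 0.0868
t 7.35 p [0.6238 0.216  0.0265] h -0.001 tilt 0.018 w 0.0868 F [-0.3  0.2  0.4]
delta cm [-0.18 -0.   -0.05] turn -0.001
time: 8.35
ee_pos: [0.6262, 0.2176, 0.031]
eef_rot: [1.0, -0.001, 0.012, 0.002]
ft_force: [0.1, 0.9, 1.2]
width: 0.0151
t 8.35 p [0.6262 0.2176 0.031 ] h -0.001 tilt 0.023 w 0.0151 F [0.1 0.9 1.2]
delta cm [-0.43  0.16  0.39] turn -0.001
```

Run:
```python
from h import *
c=snap('wrist','w4'); s=snap('side','s4')
a=cv2.imread('pics/w4.png'); b=cv2.imread('pics/s4.png')[150:310,160:340]
cv2.imwrite('pics/w4m.png',np.hstack([cv2.resize(a,(448,280)),cv2.resize(b,(315,280),interpolation=cv2.INTER_CUBIC)]))
```

```text
(no output)
```

View pics/w4m.png

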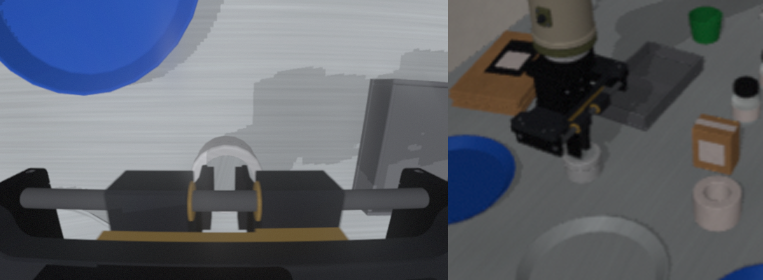

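Run:
```python
from h import *
s=load('s4'); st=r.read_state(); p=st['ee_pos']; print(p,st['joint_positions'],st['ft_force'])
b=cv2.imread('pics/s4.png'); x0,y0=195,190
g=cv2.resize(b[y0:y0+100,x0:x0+100],None,fx=6,fy=6,interpolation=cv2.INTER_CUBIC)
for dz,col in((0,(0,0,255)),(-.022,(0,255,255)),(.048,(0,255,0))):
    q=proj(s,p+[0,0,dz]); print(dz,q); cv2.circle(g,(int((q[0]-x0)*6),int((q[1]-y0)*6)),3,col,-1)
cv2.imwrite('pics/s4z.png',g)
c=load('w4');T=np.array(c['camera_from_world']); print(-T[:3,:3].T@T[:3,3]-p)
c=load('w1');T=np.array(c['camera_from_world']); print(-T[:3,:3].T@T[:3,3]-[.405,-.204,.21])
```

```text
[0.62619201 0.2175368  0.03100341] [ 0.10545514  0.66391985 -0.71862349  1.53012134  0.48627258  1.10952022
 -2.2925537 ] [0.44254856 0.43161817 1.23082337]
0 [234.94765758 237.54791927]
-0.022 [235.90365339 243.86151323]
0.048 [232.7928056  223.27268151]
[0.06926703 0.00097006 0.17236945]
[ 0.07422841 -0.00022529  0.17023908]
```

View pics/s4z.png

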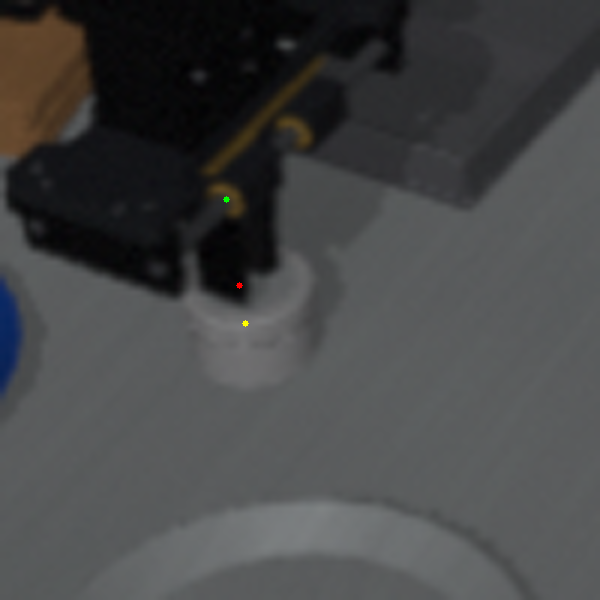

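The images show the fingertips around the tin's top although the reported TCP puts them 9 mm above the table. So the tips sit roughly 25–30 mm higher than reported. I'll open, go lower in small steps and watch the force.

```bash
python3 -m jog '[[0,0,0,0,0],[0,0,0,0,0],[0,0,0,0,0],[0,0,0,0,0],[0,0,0,0,0],[0,0,0,0,0],[0,0,0,0,0],[0,0,0,0,0],[0,0,0,0,0],[0,0,0,0,0]]'
python3 -m jog '[[0,0.1,0.3,0,0],[-0.1,0.1,0.3,0,0],[-0.1,0,0.3,0,0],[0,0,0.3,0,0],[0,0,0.3,0,0],[0,0,0.3,0,0],[0,0,0,0,0],[0,0,0,0,0],[0,0,0,0,0],[0,0,0,0,0]]'
python3 - <<'E'
from h import *
to(.622,.216,.015,0)
s=snap('side','s5');b=cv2.imread('pics/s5.png'); p=r.read_state()['ee_pos'];x0,y0=195,190
g=cv2.resize(b[y0:y0+100,x0:x0+100],None,fx=6,fy=6,interpolation=cv2.INTER_CUBIC)
for dz,col in((0,(0,0,255)),(-.022,(0,255,255)),(.048,(0,255,0))):
    q=proj(s,p+[0,0,dz]); cv2.circle(g,(int((q[0]-x0)*6),int((q[1]-y0)*6)),3,col,-1)
cv2.imwrite('pics/s5z.png',g)
E
```

```text
time: 9.45
ee_pos: [0.626, 0.2165, 0.0305]
eef_rot: [1.0, -0.001, 0.011, 0.002]
ft_force: [-0.7, 0.3, 0.0]
width: 0.0792
time: 10.45
ee_pos: [0.6239, 0.2144, 0.0103]
eef_rot: [1.0, -0.001, 0.011, 0.002]
ft_force: [0.1, 0.0, 0.9]
width: 0.087
t 10.45 p [0.6239 0.2144 0.0103] h -0.002 tilt 0.022 w 0.087 F [0.1 0.  0.9]
delta cm [-0.18 -0.16 -0.48] turn -0.002
```

View pics/s5z.png

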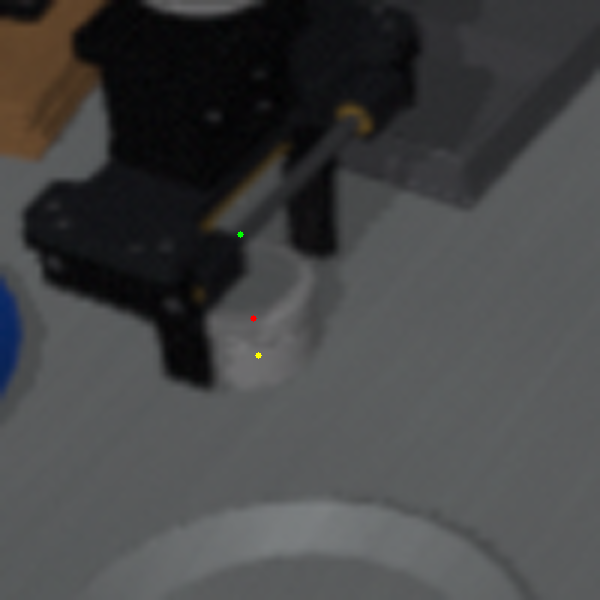

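```bash
python3 -m jog '[[0,0,0.2,0,1],[0,0,0.2,0,1],[0,0,0,0,1],[0,0,0,0,1],[0,0,0,0,1],[0,0,0,0,1],[0,0,0,0,1],[0,0,0,0,1],[0,0,0,0,1],[0,0,0,0,1]]' 30
python3 -c "
from h import *
to(.622,.216,.015,0)"
```

```text
time: 11.5
ee_pos: [0.6241, 0.2145, 0.0061]
eef_rot: [1.0, -0.001, 0.011, 0.002]
ft_force: [-0.6, -0.6, -0.6]
width: 0.0565
t 11.5 p [0.6241 0.2145 0.0061] h -0.002 tilt 0.022 w 0.0565 F [-0.6 -0.6 -0.6]
delta cm [-0.19 -0.15 -0.9 ] turn -0.002
```

Gripped at 56.5 mm. Lift and carry it to the dish.

```bash
python3 -m jog '[[0,0,-1,0,1],[0,0,-3,0,1],[0,0,-3,0,1],[-1,-2,-1,0,1],[-1.8,-3.5,0,0,1],[-1.8,-3.5,0,0,1],[-1.8,-3.5,0,0,1],[-1.8,-3,0,0,1],[-0.7,-1,0,0,1],[0,0,0,0,1]]'
python3 -c "
from h import *
to(.533,.386,.012,0)"
```

```text
time: 12.5
ee_pos: [0.5311, 0.3843, 0.092]
eef_rot: [1.0, -0.003, 0.011, 0.002]
ft_force: [-0.7, -0.8, -1.1]
width: 0.0568
t 12.5 p [0.5311 0.3843 0.092 ] h -0.006 tilt 0.023 w 0.0568 F [-0.7 -0.8 -1.1]
delta cm [ 0.  -0.2  8. ] turn -0.006
```

```bash
python3 -m jog '[[0,-0.1,2,0,1],[0,-0.1,3,0,1],[0,0,1.8,0,1],[0,0,0.6,0,1],[0,0,0.2,0,1],[0,0,0.1,0,1],[0,0,0,0,1],[0,0,0,0,1],[0,0,0,0,1],[0,0,0,0,1]]'
python3 -c "
from h import *
to(.533,.386,.009,0)"
```

```text
time: 13.5
ee_pos: [0.5399, 0.3824, 0.0196]
eef_rot: [1.0, -0.006, 0.016, 0.001]
ft_force: [-0.2, -0.4, -1.4]
width: 0.0569
t 13.5 p [0.5399 0.3824 0.0196] h -0.012 tilt 0.031 w 0.0569 F [-0.2 -0.4 -1.4]
delta cm [-0.73 -0.36  1.04] turn -0.012
```

```bash
python3 -m jog '[[-0.4,-0.2,0.1,0,1],[-0.4,-0.2,0.2,0,1],[0,0,0.3,0,1],[0,0,0.2,0,1],[0,0,0.1,0,1],[0,0,0.1,0,1],[0,0,0,0,1],[0,0,0,0,1],[0,0,0,0,1],[0,0,0,0,1]]'
python3 -c "
from h import *
to(.533,.386,.009,0)"
```

```text
time: 14.5
ee_pos: [0.5313, 0.3875, 0.0091]
eef_rot: [1.0, -0.005, 0.016, 0.001]
ft_force: [-0.6, -0.2, 0.3]
width: 0.0568
t 14.5 p [0.5313 0.3875 0.0091] h -0.011 tilt 0.032 w 0.0568 F [-0.6 -0.2  0.3]
delta cm [0.17 0.15 0.02] turn -0.011
```

```bash
python3 -m jog '[[0,0,0.1,0,1],[0,0,0,0,0.2],[0,0,0,0,0.2],[0,0,0,0,0.2],[0,0,0,0,0.2],[0,0,-1,0,0.2],[0,0,-2.5,0,0.2],[0,0,-3.5,0,0.2],[0,0,-3.5,0,0.2],[-0.5,1,-2,0,0.2]]'
python3 -m jog '[[-1,3,-1,0,0],[-1,4,-1,0,0],[-1.2,4.5,-1,0,0],[-1.2,4.5,0,0,0],[-1.2,4.5,0,0,0],[-1.2,4.5,0,0,0],[-1.2,4.5,0,0,0],[-1.2,4.5,0,0,0],[-1.2,4.5,0,0,0],[-1,4.5,0,0,0]]'
python3 -c "
from h import *
to(.405,-.212,.13,0)"
```

```text
time: 15.5
ee_pos: [0.5209, 0.3777, 0.1371]
eef_rot: [1.0, -0.005, 0.014, 0.002]
ft_force: [0.7, 0.7, 0.9]
width: 0.0696
time: 16.5
ee_pos: [0.3993, -0.0578, 0.1746]
eef_rot: [1.0, 0.001, 0.022, -0.002]
ft_force: [1.4, -0.3, -0.4]
width: 0.0873
t 16.5 p [ 0.3993 -0.0578  0.1746] h 0.001 tilt 0.045 w 0.0873 F [ 1.4 -0.3 -0.4]
delta cm [ 0.35 15.44  4.43] turn 0.001
```

```bash
python3 -m jog '[[0.1,3,0,0,0],[0.1,3.8,0,0,0],[0.1,3.8,0,0,0],[0,3,0,0,0],[0,1,0,0,0],[0,0,0,0,0],[0,0,0,0,0],[0,0,0,0,0],[0,0,0,0,0],[0,0,0,0,0]]'
python3 - <<'E'
from h import *
c=snap('wrist','w6'); d=snap('scene','c6'); to(.405,-.212,.01,0)
a=cv2.imread('pics/w6.png'); q=proj(c,(.405,-.212,.038)); print(q); cv2.circle(a,tuple(int(v) for v in q),2,(0,0,255),-1)
b=cv2.imread('pics/c6.png')[130:300,210:530]
cv2.imwrite('pics/w6m.png',np.vstack([a[:300],cv2.resize(b,(560,298),interpolation=cv2.INTER_CUBIC) if 0 else np.pad(cv2.resize(b,(560,298)),((0,0),(0,80),(0,0)))]))
E
```

```text
time: 17.5
ee_pos: [0.401, -0.2101, 0.1801]
eef_rot: [1.0, 0.0, 0.026, 0.001]
ft_force: [-0.2, -0.1, -1.1]
width: 0.0868
t 17.6 p [ 0.4009 -0.2103  0.1801] h 0.0 tilt 0.053 w 0.0867 F [0.4 1.7 0.5]
delta cm [-0.49  0.14 17.01] turn 0.0
[322.13832179 192.41404542]
```

View pics/w6m.png

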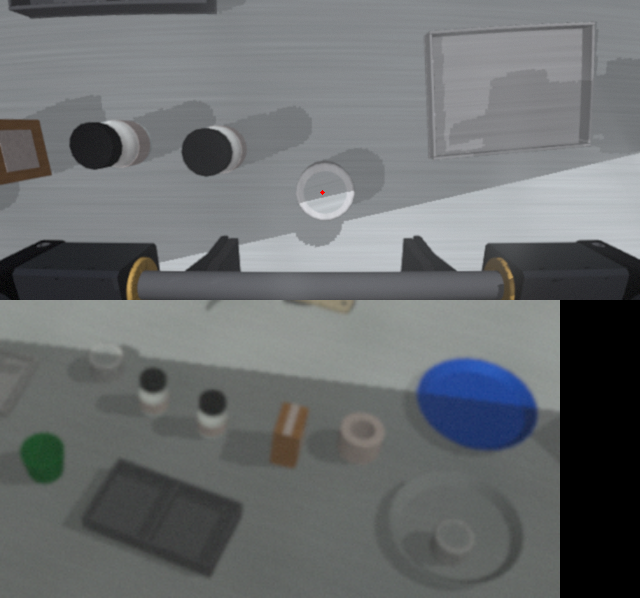

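Tin B stands in the dish (scene view about (470,265)). Tin A's top is at (325,189), about (.4065,-.2135), as expected. Now descend on A.

```bash
python3 - <<'E'
from h import *
print(onz(load('c6'),454/1.75+210,233/1.75+130,.041), onz(load('w6'),325,189,.038), onz(load('w6'),208,151,.07),onz(load('w6'),97,145,.07))
E
python3 -m jog '[[-0.1,0.2,1,0,0],[-0.1,0.1,2.5,0,0],[-0.1,0,3.5,0,0],[-0.1,0,3.5,0,0],[0,0,3,0,0],[0,0,2,0,0],[0,0,1,0,0],[0,0,0.3,0,0],[0,0,0,0,0],[0,0,0,0,0]]'
python3 -c "
from h import *
to(.4055,-.2125,.006,0)"
```

```text
[0.5292661  0.38743391 0.041     ] [ 0.40837546 -0.21477356  0.038     ] [ 0.44730615 -0.11372247  0.07      ] [ 0.4535603  -0.01477217  0.07      ]
time: 18.6
ee_pos: [0.4056, -0.2139, 0.004]
eef_rot: [1.0, 0.0, 0.027, 0.001]
ft_force: [-1.0, 0.6, 0.5]
width: 0.0875
t 18.6 p [ 0.4056 -0.2139  0.004 ] h 0.001 tilt 0.054 w 0.0875 F [-1.   0.6  0.5]
delta cm [ 0.   -0.14 -0.2 ] turn 0.001
```

```bash
python3 -m jog '[[0,0,0,0,1],[0,0,0,0,1],[0,0,0,0,1],[0,0,0,0,1],[0,0,0,0,1],[0,0,0,0,1],[0,0,0,0,1],[0,0,0,0,1],[0,0,-0.5,0,1],[0,0,-1,0,1]]' 30
python3 -m jog '[[0,0,-2,0,1],[0,0,-3,0,1],[0,0,-4,0,1],[0.5,-2,-2,0,1],[0.5,-3.5,0,0,1],[0.5,-4,0,0,1],[0.5,-4,0,0,1],[0.5,-4,0,0,1],[0.5,-4,0,0,1],[0.5,-4,0,0,1]]'
python3 -c "
from h import *
to(.461,.386,.12,0)"
```

```text
time: 19.6
ee_pos: [0.4054, -0.2144, 0.0213]
eef_rot: [1.0, 0.0, 0.028, 0.002]
ft_force: [-0.0, 0.7, -0.4]
width: 0.0567
time: 20.6
ee_pos: [0.435, 0.0447, 0.1465]
eef_rot: [0.999, -0.005, 0.033, 0.004]
ft_force: [1.4, -0.6, -1.6]
width: 0.0568
t 20.6 p [0.435  0.0447 0.1465] h -0.01 tilt 0.066 w 0.0568 F [ 1.4 -0.6 -1.6]
delta cm [  2.08 -34.18   2.52] turn -0.01
```

```bash
python3 -m jog '[[0.3,-3.5,0,0,1],[0.3,-4,0,0,1],[0.3,-4,0,0,1],[0.3,-4,0,0,1],[0.2,-4,0,0,1],[0.2,-4,0,0,1],[0,-4,0,0,1],[0,-3,0,0,1],[0,-1.5,0,0,1],[0,0,0,0,1]]'
python3 -c "
from h import *
to(.461,.386,.05,0)"
```

```text
time: 21.6
ee_pos: [0.452, 0.3818, 0.1526]
eef_rot: [0.999, -0.004, 0.036, 0.005]
ft_force: [-1.0, -0.4, -0.7]
width: 0.0567
t 21.6 p [0.452  0.3818 0.1526] h -0.007 tilt 0.073 w 0.0567 F [-1.  -0.4 -0.7]
delta cm [ 0.16 -0.52 10.29] turn -0.007
```

```bash
python3 -m jog '[[0,-0.3,2,0,1],[0,-0.2,3,0,1],[0,0,3,0,1],[0,0,2.5,0,1],[0,0,1.5,0,1],[0,0,0.8,0,1],[0,0,0.3,0,1],[0,0,0,0,1],[0,0,0,0,1],[0,0,0,0,1]]'
python3 -c "
from h import *
to(.461,.386,.008,0)"
```

```text
time: 22.6
ee_pos: [0.4666, 0.3784, 0.025]
eef_rot: [0.999, -0.008, 0.04, 0.005]
ft_force: [0.1, -0.4, -0.8]
width: 0.0567
t 22.6 p [0.4666 0.3784 0.025 ] h -0.015 tilt 0.08 w 0.0567 F [ 0.1 -0.4 -0.8]
delta cm [-0.71 -0.76  1.64] turn -0.015
```

```bash
python3 -m jog '[[-0.4,-0.4,0,0,1],[-0.4,-0.4,0.2,0,1],[0,0,0.5,0,1],[0,0,0.4,0,1],[0,0,0.3,0,1],[0,0,0.1,0,1],[0,0,0,0,1],[0,0,0,0,1],[0,0,0,0,1],[0,0,0,0,1]]'
python3 -c "
from h import *
to(.461,.386,.008,0)"
```

```text
time: 23.6
ee_pos: [0.4604, 0.3882, 0.0104]
eef_rot: [0.999, -0.008, 0.041, 0.004]
ft_force: [-0.4, 0.4, -1.3]
width: 0.0569
t 23.6 p [0.4604 0.3882 0.0104] h -0.015 tilt 0.082 w 0.0569 F [-0.4  0.4 -1.3]
delta cm [0.04 0.22 0.25] turn -0.015
```

```bash
python3 -m jog '[[0,0,0.2,0,1],[0,0,0.1,0,1],[0,0,0,0,0.2],[0,0,0,0,0.2],[0,0,0,0,0.2],[0,0,0,0,0.2],[0,0,-1,0,0.2],[0,0,-2,0,0.2],[0,0,-3,0,0.2],[0,0,-3,0,0.2]]'
python3 -m jog '[[0,0.5,-3,0,0.2],[0,1.5,-1.5,0,0],[0,2.5,0,0,0],[0,3,0,0,0],[0,3,0,0,0],[0,3,0,0,0],[0,3,0,0,0],[0,3,0,0,0],[0,3,0,0,0],[0,3,0,0,0]]'
python3 -m jog '[[0,3,0,0,0],[0,3,0,0,0],[0,3,0,0,0],[0,3,0,0,0],[0,2,0,0,0],[0,1,0,0,0],[0,0,0,0,0],[0,0,0,0,0],[0,0,0,0,0],[0,0,0,0,0]]'
python3 - <<'E'
from h import *
to(.4525,-.01,.1,0); c=snap('wrist','w7'); d=snap('scene','c7')
im=c['pixels']; m=(im.max(2)<60).astype('uint8')[:235]
n,l,st,ce=cv2.connectedComponentsWithStats(m)
for i in range(1,n):
    if st[i,4]>200: print(st[i],ce[i].round(1),onz(c,*ce[i],.07).round(4))
E
```

```text
time: 24.6
ee_pos: [0.4519, 0.387, 0.0997]
eef_rot: [0.999, -0.008, 0.039, 0.006]
ft_force: [1.5, 0.3, 0.2]
width: 0.0697
time: 25.6
ee_pos: [0.4445, 0.1318, 0.1606]
eef_rot: [0.999, -0.003, 0.045, -0.0]
ft_force: [-0.2, 0.5, -0.2]
width: 0.0869
time: 26.6
ee_pos: [0.4431, -0.0239, 0.1662]
eef_rot: [0.999, -0.004, 0.049, -0.002]
ft_force: [0.3, 0.2, 0.2]
width: 0.0868
t 26.6 p [ 0.4431 -0.0239  0.1662] h -0.007 tilt 0.098 w 0.0868 F [0.3 0.2 0.2]
delta cm [ 0.27 -1.38  6.68] turn -0.007
[294 177  32  47 990] [310.6 199.3] [ 0.4545 -0.0155  0.07  ]
[ 397  184   49   47 1774] [421.  206.7] [ 0.4475 -0.1086  0.07  ]
```

Run:
```python
from h import *
s=snap('side','s7'); a=cv2.imread('pics/w7.png'); b=cv2.imread('pics/c7.png')[200:300,400:530]; g=cv2.imread('pics/s7.png')[60:260,240:400]
cv2.imwrite('pics/w7m.png',np.hstack([np.vstack([cv2.resize(a[60:300],(512,192)),np.pad(cv2.resize(b,(507,390),interpolation=cv2.INTER_CUBIC),((0,0),(0,5),(0,0)))]),np.pad(cv2.resize(g,(288,360),interpolation=cv2.INTER_CUBIC),((0,222),(0,0),(0,0)))]))
```

```text
(no output)
```

View pics/w7m.png

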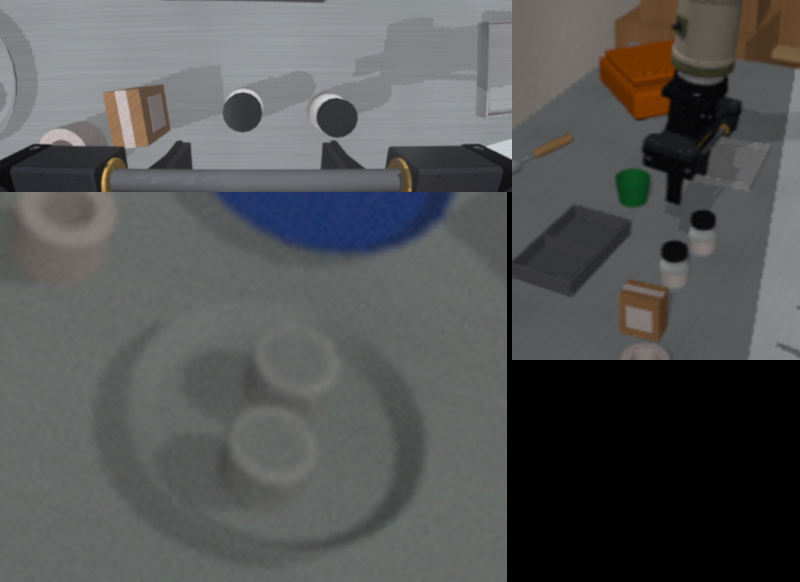

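Both tins lie flat and separate in the dish. Jar lids are at wrist (304,197) and (420,206). Next is jar B.

Run:
```python
from h import *
c=load('w7'); print(onz(c,304,198,.07),onz(c,420,206,.07))
c=load('w3'); print([onz(c,*q,.03).round(4).tolist() for q in [(450,109),(437,223),(546,115),(532,226)]])
to(.4535,-.0105,.023,0)
```

```text
[ 0.45556752 -0.00993031  0.07      ] [ 0.44811153 -0.1077669   0.07      ]
[[0.7006, 0.0988, 0.03], [0.5884, 0.1016, 0.03], [0.6969, 0.0029, 0.03], [0.5843, -0.0008, 0.03]]
t 26.75 p [ 0.4431 -0.0243  0.1661] h -0.008 tilt 0.098 w 0.0872 F [-0.2 -0.2 -0.1]
delta cm [-0.37 -1.34 14.35] turn -0.008
```

```bash
python3 -m jog '[[-0.2,-0.7,1,0,0],[-0.2,-0.6,2,0,0],[0,0,3,0,0],[0,0,3,0,0],[0,0,2.5,0,0],[0,0,1.5,0,0],[0,0,0.8,0,0],[0,0,0.2,0,0],[0,0,0,0,0],[0,0,0,0,0]]'
python3 -c "
from h import *
to(.4525,-.0105,.023,0)"
python3 -m jog '[[0,0,0,0,1],[0,0,0,0,1],[0,0,0,0,1],[0,0,0,0,1],[0,0,0,0,1],[0,0,0,0,1],[0,0,0,0,1],[0,0,0,0,1],[0,0,0,0,1],[0,0,0,0,1]]' 30
python3 -c "
from h import *
to(.4525,-.0105,.023,0)"
```

```text
time: 27.75
ee_pos: [0.4518, -0.005, 0.0184]
eef_rot: [0.999, -0.002, 0.049, -0.002]
ft_force: [1.2, 0.3, -0.4]
width: 0.0865
t 27.75 p [ 0.4518 -0.005   0.0184] h -0.004 tilt 0.098 w 0.0865 F [ 1.2  0.3 -0.4]
delta cm [ 0.12  0.55 -0.46] turn -0.004
time: 28.75
ee_pos: [0.4536, -0.0053, 0.0208]
eef_rot: [0.999, -0.002, 0.051, -0.002]
ft_force: [0.1, -0.5, 0.6]
width: 0.0448
t 28.75 p [ 0.4536 -0.0053  0.0208] h -0.005 tilt 0.103 w 0.0448 F [ 0.1 -0.5  0.6]
delta cm [-0.09  0.52 -0.23] turn -0.005
```

Jar B gripped at 44.8 mm. Lift and carry it to the +y compartment.

```bash
python3 -m jog '[[0,0,-1,0,1],[0,0,-2,0,1],[0,0,-3,0,1],[0.5,0,-2.5,0,1],[1.5,-0.5,-0.5,0,1],[2.5,-0.8,0,0,1],[3,-1,0,0,1],[3,-1,0,0,1],[3,-1,0,0,1],[2.5,-0.8,0,0,1]]'
python3 -c "
from h import *
to(.640,.048,.1,0)"
```

```text
time: 29.75
ee_pos: [0.6032, 0.0454, 0.1347]
eef_rot: [0.999, -0.003, 0.049, -0.003]
ft_force: [0.0, -0.5, -1.2]
width: 0.0449
t 29.75 p [0.6032 0.0454 0.1347] h -0.006 tilt 0.098 w 0.0449 F [ 0.  -0.5 -1.2]
delta cm [ 3.32 -0.27  3.82] turn -0.006
```

```bash
python3 -m jog '[[1.4,-0.2,0.5,0,1],[1.2,0,1.5,0,1],[0,0,2,0,1],[0,0,2,0,1],[0,0,1.5,0,1],[0,0,0.7,0,1],[0,0,0.3,0,1],[0,0,0,0,1],[0,0,0,0,1],[0,0,0,0,1]]'
python3 -c "
from h import *
to(.640,.048,.0245,0)"
```

```text
time: 30.75
ee_pos: [0.6416, 0.0508, 0.0548]
eef_rot: [0.999, -0.002, 0.05, -0.004]
ft_force: [0.2, -0.2, -1.6]
width: 0.0446
t 30.75 p [0.6416 0.0508 0.0548] h -0.004 tilt 0.101 w 0.0446 F [ 0.2 -0.2 -1.6]
delta cm [-0.46  0.3   2.99] turn -0.004
```

```bash
python3 -m jog '[[-0.2,0.1,0.5,0,1],[-0.2,0.1,0.8,0,1],[0,0,0.7,0,1],[0,0,0.5,0,1],[0,0,0.3,0,1],[0,0,0.2,0,1],[0,0,0,0,1],[0,0,0,0,1],[0,0,0,0,1],[0,0,0,0,1]]'
python3 -c "
from h import *
to(.640,.048,.0245,0)"
```

```text
time: 31.75
ee_pos: [0.6421, 0.0489, 0.0251]
eef_rot: [0.999, -0.002, 0.052, -0.004]
ft_force: [-0.5, 0.3, -1.8]
width: 0.0445
t 31.75 p [0.6421 0.0489 0.0251] h -0.004 tilt 0.104 w 0.0445 F [-0.5  0.3 -1.8]
delta cm [-0.22  0.09  0.03] turn -0.004
```

```bash
python3 -m jog '[[-0.1,0,0.1,0,1],[0,0,0.1,0,1],[0,0,0.1,0,1],[0,0,0,0,1],[0,0,0,0,1],[0,0,0,0,1],[0,0,0,0,1],[0,0,0,0,1],[0,0,0,0,1],[0,0,0,0,1]]'
python3 -c "
from h import *
to(.640,.048,.0245,0)"
```

```text
time: 32.75
ee_pos: [0.6429, 0.0489, 0.0249]
eef_rot: [0.999, -0.002, 0.054, -0.004]
ft_force: [-0.8, -0.4, 0.8]
width: 0.0447
t 32.75 p [0.6429 0.0489 0.0249] h -0.005 tilt 0.108 w 0.0447 F [-0.8 -0.4  0.8]
delta cm [-0.29  0.1   0.01] turn -0.005
```

```bash
python3 -m jog '[[0,0,0,0,0.3],[0,0,0,0,0.3],[0,0,0,0,0.3],[0,0,0,0,0.3],[0,0,-1,0,0.3],[0,0,-2.5,0,0.3],[0,0,-3,0,0.3],[0,0,-3,0,0.3],[0,0,-2.5,0,0],[-1,1,0,0,0]]'
python3 -m jog '[[-2,1.5,0,0,0],[-2.5,2,0,0,0],[-2.5,2,0,0,0],[-2.5,2,0,0,0],[-2.5,2,0,0,0],[-2,2,0,0,0],[-2,2,0,0,0],[-1,1,0,0,0],[0,0,0,0,0],[0,0,0,0,0]]'
python3 - <<'E'
from h import *
to(.4475,-.109,.023,0); c=snap('wrist','w8'); snap('scene','c8')
im=c['pixels']; m=(im.max(2)<60).astype('uint8')[:235]
n,l,st,ce=cv2.connectedComponentsWithStats(m)
for i in range(1,n):
    if st[i,4]>200: print(st[i],ce[i].round(1),onz(c,*ce[i],.07).round(4))
E
```

```text
time: 33.75
ee_pos: [0.6197, 0.0396, 0.1507]
eef_rot: [0.999, -0.001, 0.054, -0.004]
ft_force: [-0.6, 0.0, -0.3]
width: 0.0702
time: 34.75
ee_pos: [0.4402, -0.112, 0.1311]
eef_rot: [0.998, -0.003, 0.056, -0.005]
ft_force: [1.0, 0.8, 0.2]
width: 0.087
t 34.75 p [ 0.4402 -0.112   0.1311] h -0.006 tilt 0.113 w 0.087 F [1.  0.8 0.2]
delta cm [-0.48 -0.19 10.83] turn -0.006
[ 81   0  18  40 672] [89.6 18.9] [0.5888 0.0527 0.07  ]
[ 297  187   50   48 1951] [321.1 212. ] [ 0.4486 -0.1118  0.07  ]
```

```bash
python3 -m jog '[[-0.2,-0.1,1,0,0],[-0.2,0,2,0,0],[-0.1,0,2.5,0,0],[0,0,2.2,0,0],[0,0,1.5,0,0],[0,0,0.8,0,0],[0,0,0.3,0,0],[0,0,0,0,0],[0,0,0,0,1],[0,0,0,0,1]]' 30
python3 -c "
from h import *
to(.4475,-.109,.021,0)"
python3 -m jog '[[0,0,0,0,1],[0,0,0,0,1],[0,0,0,0,1],[0,0,0,0,1],[0,0,0,0,1],[0,0,0,0,1],[0,0,-0.5,0,1],[0,0,-1,0,1],[0,0,-2,0,1],[0,0,-3,0,1]]'
python3 -c "
from h import *
to(.637,-.050,.12,0)"
```

```text
time: 35.85
ee_pos: [0.4511, -0.1035, 0.022]
eef_rot: [0.998, 0.003, 0.056, -0.005]
ft_force: [0.1, 0.7, 0.3]
width: 0.0778
t 35.85 p [ 0.4511 -0.1035  0.022 ] h 0.005 tilt 0.113 w 0.0778 F [0.1 0.7 0.3]
delta cm [-0.37  0.55  0.05] turn 0.005
time: 36.85
ee_pos: [0.441, -0.104, 0.0876]
eef_rot: [0.999, 0.003, 0.054, -0.006]
ft_force: [1.1, -0.1, -1.0]
width: 0.0447
t 36.85 p [ 0.441  -0.104   0.0876] h 0.005 tilt 0.108 w 0.0447 F [ 1.1 -0.1 -1. ]
delta cm [19.86 -5.31 -1.06] turn 0.005
```

```bash
python3 -m jog '[[1,-0.3,-0.5,0,1],[2,-0.6,0,0,1],[2.8,-0.8,0,0,1],[3,-0.8,0,0,1],[3,-0.8,0.3,0,1],[3,-0.8,0.3,0,1],[2.5,-0.7,0.3,0,1],[1.5,-0.4,0,0,1],[0,0,0,0,1],[0,0,0,0,1]]'
python3 -c "
from h import *
to(.637,-.050,.055,0)"
```

```text
time: 37.85
ee_pos: [0.6383, -0.0454, 0.1078]
eef_rot: [0.998, 0.003, 0.056, -0.007]
ft_force: [-0.5, 0.7, -1.9]
width: 0.0442
t 37.85 p [ 0.6383 -0.0454  0.1078] h 0.006 tilt 0.113 w 0.0442 F [-0.5  0.7 -1.9]
delta cm [-0.72  0.52  5.22] turn 0.006
```

```bash
python3 -m jog '[[-0.3,0.2,0.5,0,1],[-0.3,0.2,1.2,0,1],[-0.2,0.1,1.5,0,1],[0,0,1.5,0,1],[0,0,1.2,0,1],[0,0,0.8,0,1],[0,0,0.4,0,1],[0,0,0,0,1],[0,0,0,0,1],[0,0,0,0,1]]'
python3 -c "
from h import *
to(.637,-.050,.026,0)"
```

```text
time: 38.85
ee_pos: [0.6344, -0.052, 0.0297]
eef_rot: [0.998, 0.002, 0.055, -0.006]
ft_force: [0.4, -0.1, -2.4]
width: 0.0446
t 38.85 p [ 0.6344 -0.052   0.0297] h 0.003 tilt 0.11 w 0.0446 F [ 0.4 -0.1 -2.4]
delta cm [ 0.22 -0.19  0.4 ] turn 0.003
```

```bash
python3 -m jog '[[0,-0.1,0.2,0,1],[0,0,0.1,0,1],[0,0,0.1,0,1],[0,0,0.1,0,1],[0,0,0,0,1],[0,0,0,0,1],[0,0,0,0,1],[0,0,0,0,1],[0,0,0,0,1],[0,0,0,0,1]]'
python3 -c "
from h import *
to(.637,-.050,.026,0)"
```

```text
time: 39.85
ee_pos: [0.6367, -0.0508, 0.0282]
eef_rot: [0.998, 0.002, 0.057, -0.006]
ft_force: [0.4, 0.6, -2.3]
width: 0.0449
t 39.85 p [ 0.6367 -0.0508  0.0282] h 0.003 tilt 0.114 w 0.0449 F [ 0.4  0.6 -2.3]
delta cm [ 0.   -0.08  0.22] turn 0.003
```

```bash
python3 -m jog '[[0,0,0.2,0,1],[0,0,0.1,0,1],[0,0,0.1,0,1],[0,0,0.1,0,1],[0,0,0.1,0,1],[0,0,0,0,1],[0,0,0,0,1],[0,0,0,0,1],[0,0,0,0,1],[0,0,0,0,1]]'
python3 -c "
from h import *
to(.637,-.050,.026,0)"
```

```text
time: 40.85
ee_pos: [0.6386, -0.0509, 0.0279]
eef_rot: [0.998, 0.002, 0.058, -0.007]
ft_force: [-1.4, -0.2, -0.9]
width: 0.0446
t 40.85 p [ 0.6386 -0.0509  0.0279] h 0.003 tilt 0.117 w 0.0446 F [-1.4 -0.2 -0.9]
delta cm [-0.18 -0.08  0.17] turn 0.003
```

```bash
python3 -m jog '[[-0.1,0,0.1,0,1],[0,0,0.1,0,1],[0,0,0.1,0,1],[0,0,0.1,0,1],[0,0,0.1,0,1],[0,0,0.1,0,1],[0,0,0.1,0,1],[0,0,0.1,0,1],[0,0,0.1,0,1],[0,0,0.1,0,1]]'
python3 -c "
from h import *
to(.637,-.050,.026,0)"
```

```text
time: 41.85
ee_pos: [0.64, -0.051, 0.0281]
eef_rot: [0.998, 0.001, 0.06, -0.007]
ft_force: [-7.1, 0.1, 9.9]
width: 0.0446
t 41.85 p [ 0.64   -0.051   0.0281] h 0.002 tilt 0.121 w 0.0446 F [-7.1  0.1  9.9]
delta cm [-0.32 -0.09  0.17] turn 0.002
```

```bash
python3 -m jog '[[0,0,0,0,0.3],[0,0,0,0,0.3],[0,0,0,0,0.3],[0,0,0,0,0.3],[0,0,-1,0,0.3],[0,0,-2.5,0,0.3],[0,0,-3,0,0.3],[0,0,-3,0,0.3],[0,0,-2.5,0,0],[-1,-0.5,-1,0,0]]'
python3 -m jog '[[-2,-1.5,0,0,0],[-2.5,-2,0,0,0],[-2.5,-2.2,0,0,0],[-2.5,-2.2,0,0,0],[-2.5,-2.2,0,0,0],[-2,-2.2,0,0,0],[-1.5,-2,0,0,0],[-0.5,-1,0,0,0],[0,0,0,0,0],[0,0,0,0,0]]'
python3 - <<'E'
from h import *
to(.448,.115,.14,0); c=snap('wrist','w9'); d=snap('scene','c9')
a=cv2.imread('pics/w9.png')[60:260,100:500]; b=cv2.imread('pics/c9.png')[200:300,250:410]
cv2.imwrite('pics/w9m.png',np.vstack([cv2.resize(a,(600,300),interpolation=cv2.INTER_CUBIC),np.pad(cv2.resize(b,(464,290),interpolation=cv2.INTER_CUBIC),((0,0),(0,136),(0,0)))]))
E
```

```text
time: 42.85
ee_pos: [0.6135, -0.0485, 0.1625]
eef_rot: [0.998, 0.001, 0.06, -0.007]
ft_force: [-0.8, 0.2, 0.1]
width: 0.0701
time: 43.85
ee_pos: [0.451, 0.1081, 0.154]
eef_rot: [0.998, -0.0, 0.067, -0.006]
ft_force: [0.2, 0.2, 0.6]
width: 0.087
t 43.85 p [0.451  0.1081 0.154 ] h -0.001 tilt 0.135 w 0.087 F [0.2 0.2 0.6]
delta cm [-0.48 -0.68  1.36] turn -0.001
```

View pics/w9m.png

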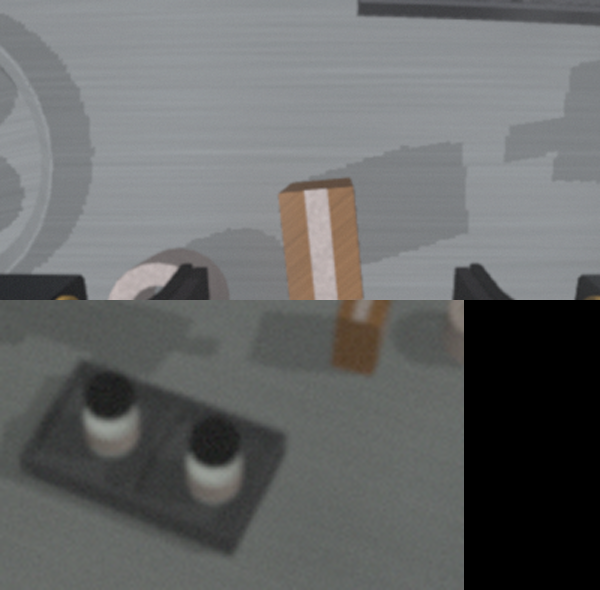

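Jars stand upright, one per compartment. The carton's front top edge is at (287,188)–(337,184) in the wrist view; compute its pose.

Run:
```python
from h import *
c=load('w9'); f=lambda u,v:onz(c,u/1.5+100,v/1.5+60,.074)[:2]
a,b,l,q=f(280,192),f(355,187),f(287,290),f(363,290)
print(a,b,l,q); 
for v in(a-l,b-q): print('yaw',np.arctan2(v[1],v[0]))
v=a-b; print('yaw',np.arctan2(-v[0],v[1]),np.hypot(*v))
u=(a-l)/np.hypot(*(a-l)); print('centre',(a+b)/2-.031*u)
to(.448,.115,.025,.1)
```

```text
[0.4766553 0.1357303] [0.47935131 0.09640094] [0.42354763 0.13267601] [0.42373175 0.0916377 ]
yaw 0.057447979252346154
yaw 0.08543128077330252
yaw 0.06844241182196434 0.03942165500515212
centre [0.44705445 0.11428571]
t 43.95 p [0.4511 0.1078 0.1538] h -0.002 tilt 0.135 w 0.087 F [ 0.2 -0.8 -0.3]
delta cm [-2.03 -0.56 12.73] turn -0.102
```

```bash
python3 -m jog '[[-0.5,-0.3,0.5,-0.04,0.1],[-0.5,-0.3,1.5,-0.04,0.1],[-0.5,-0.1,2,0,0.1],[-0.5,0,2.5,0,0.1],[0,0,2.5,0,0.1],[0,0,1.8,0,0.1],[0,0,1,0,0.1],[0,0,0.5,0,0.1],[0,0,0,0,0.1],[0,0,0,0,0.1]]'
python3 -c "
from h import *
to(.447,.1145,.022,.08)"
```

```text
time: 44.95
ee_pos: [0.4489, 0.1116, 0.0233]
eef_rot: [0.997, 0.044, 0.067, -0.003]
ft_force: [0.0, -0.2, 0.7]
width: 0.0783
t 44.95 p [0.4489 0.1116 0.0233] h 0.088 tilt 0.134 w 0.0783 F [ 0.  -0.2  0.7]
delta cm [-0.18 -0.3   0.1 ] turn 0.008
```

```bash
python3 -m jog '[[-0.3,-0.2,0,0,0.1],[-0.2,-0.1,0.1,0,1],[0,0,0,0,1],[0,0,0,0,1],[0,0,0,0,1],[0,0,0,0,1],[0,0,0,0,1],[0,0,0,0,1],[0,0,0,0,1],[0,0,0,0,1]]' 25
python3 -c "
from h import *
to(.447,.1145,.022,.08)"
python3 -m jog '[[0,0,-0.5,0,1],[0,0,-1,0,1],[0,0,-2,0,1],[0,0,-3,0,1],[0.5,0,-3,0,1],[1,1,-1,0,1],[1,2,0,0,1],[1,3,0,0,1],[1,3,0,0,1],[0.5,3,0,0,1]]'
python3 -c "
from h import *
to(.506,-.405,.12,.09)"
```

```text
time: 45.95
ee_pos: [0.445, 0.115, 0.024]
eef_rot: [0.997, 0.044, 0.069, -0.003]
ft_force: [-0.7, -0.5, 1.8]
width: 0.04
t 45.95 p [0.445 0.115 0.024] h 0.089 tilt 0.139 w 0.04 F [-0.7 -0.5  1.8]
delta cm [0.17 0.07 0.23] turn 0.009
time: 46.95
ee_pos: [0.4901, -0.0007, 0.1463]
eef_rot: [0.996, 0.049, 0.071, -0.004]
ft_force: [1.0, -0.3, -2.2]
width: 0.0402
t 46.95 p [ 0.4901 -0.0007  0.1463] h 0.098 tilt 0.142 w 0.0402 F [ 1.  -0.3 -2.2]
delta cm [-2.74 40.39  2.19] turn 0.008
```

```bash
python3 -m jog '[[-0.2,3,0,0,1],[-0.2,3,0,0,1],[-0.2,3,0,0,1],[-0.2,3,0,0,1],[-0.2,3,0,0,1],[-0.2,3,0,0,1],[-0.2,3,0,0,1],[-0.2,3,0,0,1],[-0.2,3,0,0,1],[-0.2,3,0,0,1]]'
python3 -m jog '[[-0.2,2.5,0,0,1],[-0.2,2.5,0,0,1],[-0.2,2,0,0,1],[0,1.5,0,0,1],[0,0.7,0,0,1],[0,0,0,0,1],[0,0,0,0,1],[0,0,0,0,1],[0,0,0,0,1],[0,0,0,0,1]]'
python3 - <<'E'
from h import *
to(.506,-.405,.055,.09)
c=snap('wrist','w10'); b=snap('side','s10')
cv2.imwrite('pics/w10m.png',np.hstack([cv2.resize(cv2.imread('pics/w10.png'),(480,300)),cv2.resize(cv2.imread('pics/s10.png')[80:220,270:410],(300,300),interpolation=cv2.INTER_CUBIC)]))
E
```

```text
time: 47.95
ee_pos: [0.4995, -0.3119, 0.1515]
eef_rot: [0.996, 0.051, 0.075, -0.006]
ft_force: [-0.2, 0.2, -0.7]
width: 0.04
time: 48.95
ee_pos: [0.5019, -0.4077, 0.1549]
eef_rot: [0.996, 0.051, 0.077, -0.007]
ft_force: [0.5, -0.3, -1.6]
width: 0.0402
t 48.95 p [ 0.5019 -0.4077  0.1549] h 0.102 tilt 0.154 w 0.0402 F [ 0.5 -0.3 -1.6]
delta cm [-1.1  -0.16  9.94] turn 0.012
```

View pics/w10m.png

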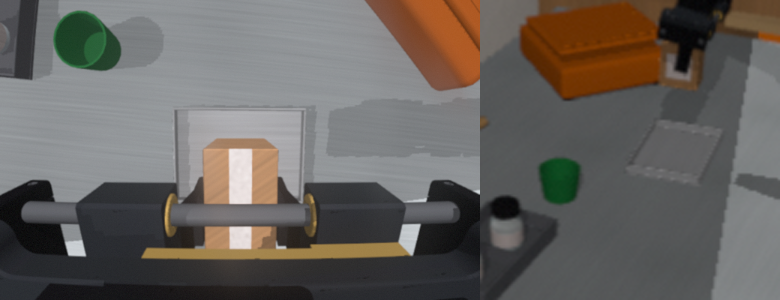

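The carton is upright and centred over the pan (pan rim u 176–307, carton u 203–279). Lower it.

```bash
python3 -m jog '[[-0.4,-0.1,1,0,1],[-0.4,0,2,0,1],[-0.3,0,2,0,1],[0,0,2,0,1],[0,0,1.5,0,1],[0,0,1,0,1],[0,0,0.5,0,1],[0,0,0,0,1],[0,0,0,0,1],[0,0,0,0,1]]'
python3 -c "
from h import *
to(.506,-.405,.028,.09)"
```

```text
time: 50.05
ee_pos: [0.5056, -0.4056, 0.0486]
eef_rot: [0.996, 0.051, 0.077, -0.007]
ft_force: [0.1, -0.5, -1.0]
width: 0.04
t 50.05 p [ 0.5056 -0.4056  0.0486] h 0.102 tilt 0.154 w 0.04 F [ 0.1 -0.5 -1. ]
delta cm [-0.27 -0.04  2.05] turn 0.012
```

```bash
python3 -m jog '[[-0.1,0,0.4,0,1],[-0.1,0,0.6,0,1],[-0.1,0,0.5,0,1],[0,0,0.3,0,1],[0,0,0.1,0,1],[0,0,0.1,0,1],[0,0,0.1,0,1],[0,0,0,0,1],[0,0,0,0,1],[0,0,0,0,1]]'
python3 -c "
from h import *
to(.506,-.405,.026,.09)"
```

```text
time: 51.05
ee_pos: [0.5067, -0.4064, 0.0279]
eef_rot: [0.996, 0.051, 0.078, -0.006]
ft_force: [0.2, -0.5, -1.3]
width: 0.0398
t 51.05 p [ 0.5067 -0.4064  0.0279] h 0.102 tilt 0.157 w 0.0398 F [ 0.2 -0.5 -1.3]
delta cm [-0.09 -0.15  0.17] turn 0.012
```

```bash
python3 -m jog '[[-0.1,0,0.2,0,1],[0,0,0.1,0,1],[0,0,0.1,0,1],[0,0,0.1,0,1],[0,0,0.1,0,1],[0,0,0.1,0,1],[0,0,0,0,1],[0,0,0,0,1],[0,0,0,0,1],[0,0,0,0,1]]'
python3 -c "
from h import *
to(.506,-.405,.026,.09)"
```

```text
time: 52.05
ee_pos: [0.5079, -0.4069, 0.0274]
eef_rot: [0.995, 0.051, 0.08, -0.006]
ft_force: [0.0, 1.1, 1.4]
width: 0.04
t 52.05 p [ 0.5079 -0.4069  0.0274] h 0.102 tilt 0.161 w 0.04 F [0.  1.1 1.4]
delta cm [-0.19 -0.21  0.11] turn 0.012
```

```bash
python3 -m jog '[[0,0,0,0,0.3],[0,0,0,0,0.3],[0,0,0,0,0.3],[0,0,0,0,0.3],[0,0,0,0,0.3],[0,0,-1,0,0.3],[0,0,-2,0,0.3],[0,0,-3,0,0.3],[0,0,-3,0,0.3],[0,0,-3,0,0.3]]'
python3 -m jog '[[0,1,-3,0,0.3],[0,2,-1,0,0.3],[0,3,0,0,0.3],[0,3,0,0,0.3],[0,3,0,0,0.3],[0,3,0,0,0.3],[0,2,0,0,0.3],[0,0,0,0,0.3],[0,0,0,0,0.3],[0,0,0,0,0.3]]'
python3 - <<'E'
from h import *
to(.5,-.4,.1)
snap('side','s11'); snap('scene','c11')
a=cv2.imread('pics/s11.png')[110:350,190:410]; b=cv2.imread('pics/c11.png')[140:300,150:530]
cv2.imwrite('pics/fin.png',np.vstack([cv2.resize(b,(712,300),interpolation=cv2.INTER_CUBIC),np.pad(cv2.resize(a,(275,300),interpolation=cv2.INTER_CUBIC),((0,0),(0,437),(0,0)))]))
for cam,f in(('scene0','c11'),('side0','s11')):
    for n in(cam,f):
        im=load(n)['pixels'].astype(int); m=(im[...,1]>im[...,0]+20)&(im[...,1]>im[...,2]+15); v,u=np.nonzero(m); print(n,'cup',u.mean().round(2),v.mean().round(2),len(u))
for w,(x0,y0,x1,y1) in {'scene':(400,190,435,225),'side':(295,248,332,284)}.items():
    g=lambda n:load(n)['pixels'].mean(2)[y0:y1,x0:x1].astype('float32'); print('roll shift',cv2.phaseCorrelate(g(w+'0'),g({'scene':'c','side':'s'}[w]+'11')))
E
```

```text
time: 53.05
ee_pos: [0.4864, -0.4076, 0.1475]
eef_rot: [0.996, 0.051, 0.078, -0.008]
ft_force: [0.1, 0.1, 0.4]
width: 0.0606
time: 54.05
ee_pos: [0.4981, -0.5849, 0.2038]
eef_rot: [0.995, 0.052, 0.083, -0.003]
ft_force: [0.1, 0.5, -1.0]
width: 0.0608
t 54.05 p [ 0.4981 -0.5849  0.2038] h 0.105 tilt 0.166 w 0.0608 F [ 0.1  0.5 -1. ]
delta cm [  0.37 -18.4   10.53] turn None
scene0 cup 234.36 219.01 555
c11 cup 234.31 218.99 549
side0 cup 306.81 163.52 335
s11 cup 306.81 163.52 335
roll shift ((0.046857305847670006, 0.10108296710511411), 1.0370034632491476)
roll shift ((-0.14305316757845787, -0.07622360036053522), 1.006862054599656)
```

View pics/fin.png

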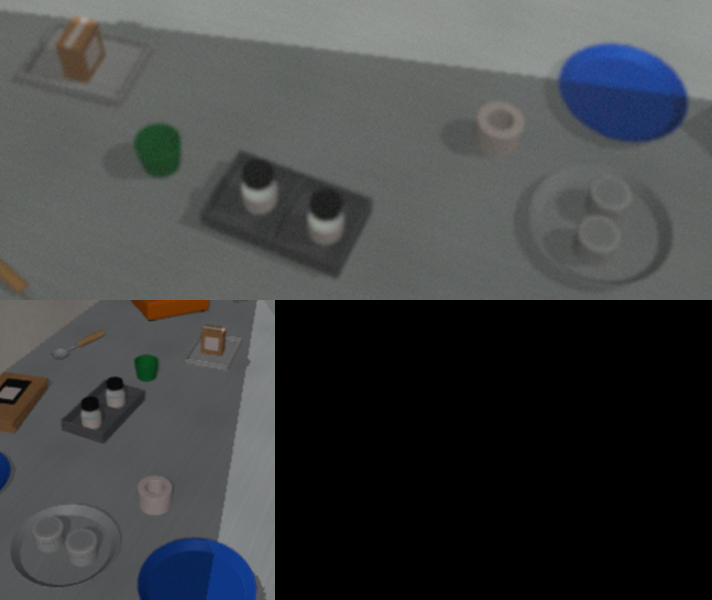

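Everything is in place: both tins flat in the dish, a jar upright in each compartment and the carton upright in the pan. Cup and roll have not moved (shifts under 0.2 px) and the gripper is clear.

```bash
python3 -c "
from bench import r
print(r.close_job())"
```

```text
the job is handed in; nothing more can be done
None
```

The sorting is done and handed in at about 54 s of the 106 s allowed. Both tins lie flat, side by side and apart, in the steel dish. The jars stand upright, one in each crate compartment, and the carton stands upright in the pan.

**Last checks:** The final scene and side pictures show everything in place. The cup and roll moved less than 0.2 px from their starting pictures. The gripper was empty and clear, with no contact force on it. The highest force I saw was about 12 N, when setting down the second jar; forces were only read at the end of each call.

**What went wrong or disagreed:**
- **Height reading:** The real fingertips sat about 2–3 cm higher than the reported height implied. Because of that, the first closings on tin A and then tin B missed. I went lower by eye and by watching the force, and used the same correction for the rest.
- **Tool tilt:** The reported tilt of the tool drifted up to about 0.16 rad (9°) over the job. I kept the jaw direction nearly constant so it would not tip the packs.
- **Object positions:** The wrist, scene and side cameras disagreed by up to about 1.5 cm on object positions and more at one pan corner. That was within the jaw clearance.

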